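Slide the fretwork blank into the jig and lock it

TASK

Slide the tan MDF blank along the brown bed of the green jig, into the slot between the two rails, until it is fully home against the end stop; do not lift it off the bed. Then swing the yellow turn-button fully shut behind it, and leave the other things on the bench and jig where they are.

Things in the scene. Friction and masses are not known exactly. Their poses are not given: they have to be found in the camera images.
- blank: the work: flat tan MDF blank 140 x 110 x 12 mm (x, y, z) with a dark sawn star pattern on its upper face, lying on the jig's bed. Origin at the centre of its underside; x along its 140 mm length, z up
- jig: holding jig fixed to the bench: dark-brown bed on a green base, green rails. Origin at bench height; z up, +x is the direction in which the blank slides in (mm in this frame below). Bed: x -260 to 240, y -130 to 130, flat upper face at z 30. The slot lies between two rails, x 40 to 165, open from above between their lips
- mouth (a point): centre of the slot's mouth on the bed, jig (40, 0, 30) mm. Rail inner walls stand at y +-56.5 mm (113 mm apart for the 110 mm blank); lips overhang them 8 mm inwards, underside 14 mm and top 22 mm above the bed. From x 12 to 40 mm low guides, 14 mm high, flare out to y +-66.5 mm
- stop (a point): foot of the end stop's face on the bed, jig (150, 0, 30) mm: a green cross bar, 22 mm high, square to the rails
- slot_home (a point): where the centre of the blank's underside lies when fully home against the stop, midway between the rails: jig (80, 0, 30) mm, axes as the jig's. The blank's rear end then stands at jig x = 10 mm, 30 mm out of the rails
- latch (a joint): angle of the yellow turn-button, a level bar on an upright pivot beside the mouth. 0 = shut: the bar points along the jig's -y, across the mouth just behind the blank. It grows as the bar opens, clockwise seen from above (pi/2: points along the jig's -x), up to 2.5 rad; it stays where it is left
- pivot (a point): the turn-button's pivot, on the bed's upper face, at (-5, 85, 30) mm in the jig's frame. The bar is 16 mm wide, reaches 100 mm from the pivot, 4 to 16 mm above the bed
- latch_knob (a point): centre of the top of the black knob that stands on the turn-button's bar, 85 mm from the pivot; knob 16 mm across, from 16 to 38 mm above the bed
- wax_tin: round brass-coloured tin, 56 mm across, 24 mm high, on the end of the jig's bed beyond the stop; a bystander
- offcut: pale wooden block 110 x 35 x 25 mm lying on the bench beside the jig, on the side away from the robot; a bystander
- screwdriver: screwdriver lying on the bench; a bystander
- brush: hand brush lying on the bench; a bystander
- square: try square with dark wooden stock 140 mm and steel blade 170 mm, lying flat; a bystander
- pot: blue cup, 80 mm across, 90 mm high; a bystander
Mind the look-alikes: they are no part of the job. Leave any blue look-alike of the blank alone.

How it is judged:
By the outcome, as a careful person would: the job done as asked, in the order asked, and still so for the second after the job is handed in, with the robot touching nothing.
It also fails if it takes over 64 s, if anything falls off the work surface, if the arm or the gripper's body presses on something with over 40 N, if the wrist force passes 120 N, or if a joint passes its speed limit or range.

ROBOT

A 7-joint arm with a two-finger parallel gripper is mounted at the origin on the work surface. World frame = base frame: x ahead of the robot, y to its left, z up, the work surface at z = 0. Lengths are in m, angles in rad, forces in N, time in s.
With the tool pointing down it reaches from about 0.425 to 0.95 m from the base axis. Payload 4.7 kg.
Tool frame: the origin (TCP) lies between the finger pads; the fingertips stand ahead of it and the grasp point (between the pads) lies 5 mm behind it (env.finger_overhang is the z of the fingertips in the tool frame, in m); z points along the fingers, y is the line along which they close (so a half turn about z gives the same grasp; the last joint's range is limited). The gripper opens to 85 mm and grips with 20 to 120 N. Pads are 22 mm wide; open, the fingers measure 114 mm over their backs; the gripper's body (76 mm by 85 mm) begins 54 mm behind the grasp point. The pads swing forward as they close: fully open they stand 13 mm farther back than shut.
Start: joints at [-1.367, 0.469, -0.049, 1.532, 0.024, 1.141, -0.082], TCP at [0.156, 0.657, 0.245] pointing down, gripper open.
Joint ranges: [-2.59, 2.59], [-0.33, 1.99], [-1.39, 1.29], [0.1, 2.45], [-1.04, 4.18], [0.21, 1.99], [-2.66, 2.66]. Speed limits (rad/s): [2.57, 2.57, 3.14, 3.14, 3.14, 3.14, 3.14].

INTERFACE

Orientations are given as a unit quaternion [x, y, z, w].
In Python, from workcell import readout, imaging, ticket, env gives the robot as it stands.
- The arm moves only by the tool arm_command, never from a script. Its arguments are lists of equal length, an entry for each row: "hand": the opening, from -1 (shut) to 1 (fully open); "linear": the shift along the tool's x, y, z in m, a list of three; "dr": the turn, a rotation vector about the tool's x, y, z in rad, a list of three. In form: {"hand": [hand, ...], "linear": [[x, y, z], ...], "dr": [[wx, wy, wz], ...]}. A call has 1 to 12 rows; each row is the pose to reach, as a shift and turn from the pose commanded when the call began, along the tool's axes at that moment; what a row does not reach only later rows make up. A row lasts 1/8 s, in which the tool goes at most 62.5 mm and 10.7 degrees, less where a joint would pass 70% of its speed; a pose out of reach is approached as far as the arm can. A call with a gripper value outside its range is refused whole. The fingers move at their own pace and stop on an object; "grip_force" is the grip in N (left out, the last holds). Time passes only in rows, so rows that repeat a pose let the fingers close. It gives the time, the measured TCP pose, the force, the opening and the grip force at its end, in the units of the state.
- readout.observe(): the state, without advancing time (a new reading comes with each control period).
- imaging.read_camera(name): name is "side" or "top" or "wrist"; returns a dict with "img" (384x512x3 uint8, red, green, blue), "range_z" (384x512 float32, m along the optical axis (not along the pixel's ray), 0 where there is no reading), "fovy" (degrees; the focal length in pixels is half the picture's height over the tangent of half this angle, whatever the lens; pixels are square), "cx", "cy" (the principal point, pixels), "T" (4x4, takes a point from camera to world coordinates). Camera axes: x right, y up, looking along -z (the intrinsics and any distortion apply to the point x, -y, -z); pixel columns grow to the right and rows downward; lengths in m; the calibration is good to about 2 mm. A picture is of the moment at which its call begins.
- ticket.sign_off(): hands the job in; it is judged then, once.
The state is a dict: "time": time; "joint_pos": joint angles; "joint_vel": joint speeds; "tau": joint torques, N m; "tcp_pos": TCP position; "tool_rot": TCP orientation; "force": force on the tool from outside, world axes, zero at the start; "torque": the same for the moment, N m; "grip_width": finger opening in m; "grip_force": force on a finger pad.
Only numpy, scipy, OpenCV 4.12 (cv2) and the standard library are available. Lean on these libraries where they do the work, as an engineer would, in place of code of your own. Each camera call takes 0.05 s, during which the arm holds its last target. There are 200 camera calls.

## Working session

There is one attempt and no reset: what is moved stays moved. The work goes in short steps, Python scripts to look and compute and a tool call to move; the robot and the scene stay as the last step left them, time stands still between calls to the robot, and variables do not carry over. Pictures are saved under pics/ and viewed, at most 13 in all, crops included, and the job is handed in when it is done.

Besides the shell and the picture viewer there is one more tool, called as name(argument=value, ...) on one line, values as JSON. arm_command: Moves the arm, as the interface text tells. Its arguments: {"type":"object","properties":{"hand":{"type":"array"},"linear":{"type":"array"},"dr":{"type":"array"},"grip_force":{"type":"number"}},"required":["hand","linear","dr"]}

```bash
mkdir -p pics; ls; cat > h.py <<'E'
import numpy as np,cv2
from workcell import readout,imaging,ticket,env
def cam(n,save=None):
    c=imaging.read_camera(n)
    if save: cv2.imwrite('pics/'+save,c['img'][:,:,::-1])
    c['f']=c['img'].shape[0]/2/np.tan(np.radians(c['fovy'])/2)
    return c
def ray(c,u,v):
    d=np.array([(u-c['cx'])/c['f'],-(v-c['cy'])/c['f'],-1.0])
    return c['T'][:3,3],c['T'][:3,:3]@d
def onz(c,u,v,z):
    o,d=ray(c,u,v); return o+d*(z-o[2])/d[2]
def depthpts(c):
    v,u=np.mgrid[:c['img'].shape[0],:c['img'].shape[1]]; r=c['range_z']
    p=np.stack([(u-c['cx'])/c['f']*r,-(v-c['cy'])/c['f']*r,-r],-1)
    return p@c['T'][:3,:3].T+c['T'][:3,3]
E
python3 - <<'E'
from h import *
a=cam('top','top.png');b=cam('side','side.png')
for c in(a,b):print({k:v for k,v in c.items() if k not in('img','range_z')})
s=readout.observe();print(s);print(env.finger_overhang, [x for x in dir(env) if x[0]!='_'])
E
```

```text
pics
{'fovy': 54.15656701272756, 'cx': 258.49120544162463, 'cy': 192.06175876655055, 'T': array([[-0.01304235,  0.99469978, -0.1019914 ,  0.43280131],
       [-0.99991253, -0.01274998,  0.00351804,  0.01638118],
       [ 0.00219901,  0.10202836,  0.99477906,  1.28219742],
       [ 0.        ,  0.        ,  0.        ,  1.        ]]), 'f': np.float64(375.55183430425456)}
{'fovy': 46.76938378561533, 'cx': 253.45080721985593, 'cy': 191.27986464986193, 'T': array([[ 0.81920555,  0.41974863, -0.39078556,  0.02412755],
       [-0.57313643,  0.57494239, -0.58391427, -0.80642073],
       [-0.02041803,  0.70231926,  0.71156923,  1.07942705],
       [ 0.        ,  0.        ,  0.        ,  1.        ]]), 'f': np.float64(444.01125620245597)}
{'time': 0.1, 'joint_pos': array([-1.36689917,  0.46935217, -0.0486022 ,  1.53357631,  0.02412073,
        1.14101688, -0.08231425]), 'joint_vel': array([ 0.0002135 ,  0.00027532,  0.0003198 , -0.00335799,  0.00149998,
        0.00014668,  0.00022644]), 'tau': array([ 7.24459514e-04, -5.11514390e+01, -4.68361715e-02, -2.38389713e+01,
        1.07547545e-02,  4.34434784e-03, -1.30597084e-05]), 'tcp_pos': array([0.15559311, 0.65630228, 0.2443714 ]), 'tool_rot': array([ 1.16121009e-01,  9.93234681e-01, -8.80848969e-04, -6.37001137e-05]), 'force': array([-0.53987642,  0.09150502, -0.74547224]), 'torque': array([-0.00632206, -0.01040357, -0.05097066]), 'grip_force': 0.0, 'grip_width': 0.08526557316842874}
0.014 ['MotionError', 'finger_overhang']
```

View pics/top.png

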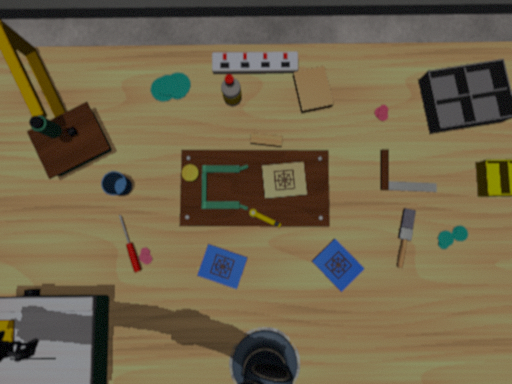

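View pics/side.png

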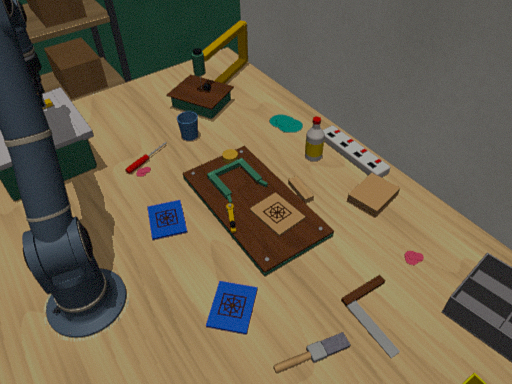

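The top view shows the tan star blank at about (285,180) on the bed and the jig's rails at about (225,187), with +x pointing left in the image. The yellow turn-button has its pivot at about (252,212) and its tip at about (280,224). Look-alikes are the blue plates at (222,266) and (338,264) and a plain tan block at (313,90). Only the piece at (285,180) is tan with a star and on the bed. Next I'll measure it and check it in one crop.

```bash
cat > m.py <<'E'
from h import *
def masks(c):
    h=cv2.cvtColor(c['img'],cv2.COLOR_RGB2HSV); H,S,V=[h[...,i].astype(int) for i in range(3)]
    return H,S,V
def roi(m,x0,x1,y0,y1):
    o=np.zeros(m.shape,np.uint8); o[y0:y1,x0:x1]=m[y0:y1,x0:x1]*255; return o
def big(m):
    cs=cv2.findContours(m,cv2.RETR_EXTERNAL,cv2.CHAIN_APPROX_NONE)[0]; return max(cs,key=cv2.contourArea)
def rect(c,cnt,z):
    P=np.array([onz(c,u,v,z)[:2] for u,v in cnt.reshape(-1,2)],np.float32)*1000
    return cv2.minAreaRect(P)
E
python3 - <<'E'
from m import *
c=cam('top'); H,S,V=masks(c); im=c['img']
for p in [(270,180),(300,170),(250,160),(320,215),(205,185),(225,205),(265,216),(190,172),(340,150),(278,224)]: print(p,(H[p[1],p[0]],S[p[1],p[0]],V[p[1],p[0]]),depthpts(c)[p[1],p[0]].round(3))
cv2.imwrite('pics/crop.png',cv2.resize(im[135:240,170:340,::-1],None,fx=4.5,fy=4.5,interpolation=cv2.INTER_CUBIC))
E
```

```text
(270, 180) (np.int64(26), np.int64(77), np.int64(140)) [ 0.6   -0.027  0.043]
(300, 170) (np.int64(24), np.int64(89), np.int64(138)) [ 0.631 -0.127  0.048]
(250, 160) (np.int64(10), np.int64(164), np.int64(67)) [0.669 0.039 0.036]
(320, 215) (np.int64(9), np.int64(59), np.int64(82)) [ 0.482 -0.192  0.029]
(205, 185) (np.int64(75), np.int64(123), np.int64(89)) [0.585 0.189 0.049]
(225, 205) (np.int64(75), np.int64(131), np.int64(97)) [0.518 0.122 0.054]
(265, 216) (np.int64(25), np.int64(244), np.int64(114)) [ 0.481 -0.009  0.028]
(190, 172) (np.int64(27), np.int64(177), np.int64(138)) [0.629 0.238 0.051]
(340, 150) (np.int64(28), np.int64(81), np.int64(139)) [ 0.707 -0.273  0.001]
(278, 224) (np.int64(25), np.int64(146), np.int64(77)) [ 0.453 -0.049  0.067]
```

View pics/crop.png

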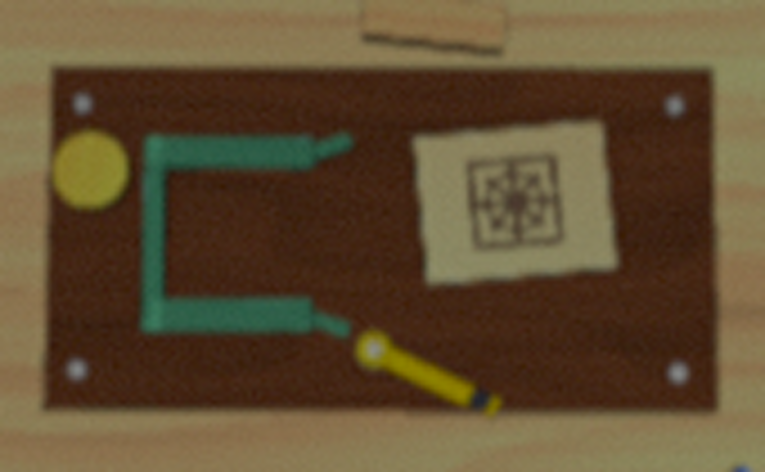

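The crop confirms the tan star blank, centred at crop (515,203). It sits off the slot's centre line towards the far side and is turned a few degrees. The button is open, with its black knob near its tip at crop (483,398).

```bash
cat > meas.py <<'E'
from m import *
def fit(c):
    H,S,V=masks(c)
    br=roi((H<20)&(S>100)&(V<100),172,338,140,236); br=cv2.morphologyEx(br,cv2.MORPH_CLOSE,np.ones((25,25)))
    R=rect(c,cv2.convexHull(big(br)),.030)
    return R
def blank(c,x0=245,x1=325,y0=152,y1=205):
    H,S,V=masks(c)
    t=roi((H>15)&(H<35)&(S<130)&(V>105),x0,x1,y0,y1); t=cv2.morphologyEx(t,cv2.MORPH_CLOSE,np.ones((3,3)))
    return rect(c,cv2.convexHull(big(t)),.042)
E
python3 - <<'E'
from meas import *
c=cam('top');print('bed',fit(c));print('blank',blank(c))
H,S,V=masks(c)
g=roi((H>60)&(H<90)&(S>80),195,255,155,215)
ys,xs=np.where(g>0);P=np.array([onz(c,u,v,.052)[:2]*1000 for u,v in zip(xs,ys)])
print('green y ext',np.percentile(P[:,1],[0.5,99.5]), 'x',np.percentile(P[:,0],[.5,99.5]))
for lo,hi in((85,115),(115,145),(145,165)):
    q=P[(P[:,1]>lo)&(P[:,1]<hi)]; u=q[q[:,0]>585];l=q[q[:,0]<585]
    print(lo,u[:,0].min(),u[:,0].max(),l[:,0].min(),l[:,0].max())
y=(H>18)&(H<32)&(S>170)&(V>80);m=roi(y,240,290,200,235)
print('latch',rect(c,big(m),.046))
# side view: same in depth
p=depthpts(c); k=roi((V<60)&(S<150)&(p[...,2]>.05),265,290,212,232); ys,xs=np.where(k>0);print('knob px',xs.mean(),ys.mean(),len(xs),onz(c,xs.mean(),ys.mean(),.065))
E
```

```text
bed ((588.48583984375, 25.376220703125), (499.3887634277344, 280.8482971191406), 89.25421905517578)
blank ((601.276123046875, -73.47505187988281), (110.52027893066406, 138.917236328125), 4.72263240814209)
green y ext [ 52.32807671 198.11710914] x [507.32667337 648.12595078]
85 629.9900638700407 647.089479669353 507.3560848919503 527.4129503117344
115 630.3682470952615 647.4672528297167 507.7369311445464 527.7933415127943
145 630.7463900296402 647.7190792136822 508.1177372307095 528.0469133230531
latch ((477.0358581542969, 4.011817932128906), (92.86090087890625, 27.731889724731445), 59.50818634033203)
knob px 276.1818181818182 223.45454545454547 11 [ 0.45491873 -0.04374292  0.065     ]
```

```bash
cat > go.py <<'E'
from h import *
from scipy.spatial.transform import Rotation as R
O=np.array([.5773,.0354]); A=.0125   # jig origin, tilt
ex=np.array([np.sin(A),np.cos(A)]); ey=np.array([-np.cos(A),np.sin(A)])
def j2w(x,y): return O+ex*x/1000+ey*y/1000
def w2j(p): d=(np.asarray(p)[:2]-O)*1000; return np.array([d@ex,d@ey])
def plan(xj,yj,z,ydir):   # ydir: world direction of tool y (2d); tool down
    s=readout.observe(); Rc=R.from_quat(s['tool_rot'])
    y=np.r_[ydir,0]/np.linalg.norm(ydir); zz=np.array([0,0,-1.]); x=np.cross(y,zz)
    Rt=R.from_matrix(np.c_[x,y,zz]); p=np.r_[j2w(xj,yj),z]
    print('now',w2j(s['tcp_pos']).round(1),s['tcp_pos'].round(4),'F',s['force'].round(1),'w',s['grip_width'].round(4),'t',s['time'])
    print('lin',Rc.inv().apply(p-s['tcp_pos']).round(4),'dr',(Rc.inv()*Rt).as_rotvec().round(4))
E
python3 -c "
from go import *
print(j2w(-108,-108)); plan(-108,-108,.12,ex)"
```

```text
[ 0.6839416  -0.07394153]Traceback (most recent call last):
  File "<string>", line 3, in <module>
    print(j2w(-108,-108)); plan(-108,-108,.12,ex)
                           ~~~~^^^^^^^^^^^^^^^^^^
  File "go.py", line 11, in plan
    print('now',w2j(s['tcp_pos']).round(1),s['tcp_pos'].round(4),'F',s['force'].round(1),'w',s['grip_width'].round(4),'t',s['time'])
                                                                                             ^^^^^^^^^^^^^^^^^^^^^
AttributeError: 'float' object has no attribute 'round'
```

```bash
sed -i "s/s\['grip_width'\].round(4)/round(s['grip_width'],4)/" go.py
python3 -c "
from go import *
plan(-108,-108,.15,ex)"
```

```text
now [615.8 429.4] [0.1556 0.6565 0.2447] F [-1.   1.2 -1.4] w 0.0855 t 0.2
lin [-0.6826 -0.5888  0.0953] dr [-1.100e-03 -1.000e-04 -2.203e-01]
```

arm_command(hand=[1, 1, 1, 1, 1, 1, 1, 1, 1, 1, 1, 1], linear=[[-0.04, -0.035, 0], [-0.08, -0.07, 0], [-0.12, -0.1, 0], [-0.16, -0.14, 0], [-0.2, -0.175, 0], [-0.24, -0.21, 0], [-0.28, -0.245, 0], [-0.32, -0.28, 0], [-0.36, -0.31, 0], [-0.4, -0.345, 0], [-0.44, -0.38, 0], [-0.48, -0.415, 0]], dr=[[0, 0, -0.05], [0, 0, -0.1], [0, 0, -0.15], [0, 0, -0.22], [0, 0, -0.22], [0, 0, -0.22], [0, 0, -0.22], [0, 0, -0.22], [0, 0, -0.22], [0, 0, -0.22], [0, 0, -0.22], [0, 0, -0.22]])

```text
time: 1.7
tcp_pos: [0.5277, 0.1409, 0.2453]
tool_rot: [0.006, 1.0, 0.0, 0.0]
force: [0.3, 0.8, 0.2]
grip_width: 0.0856
grip_force: 0.0
```

```bash
python3 -c "
from go import *
plan(-108,-108,.12,ex)"
```

```text
now [104.8  50.9] [0.5277 0.1409 0.2453] F [0.3 0.8 0.2] w 0.0856 t 1.7
lin [-0.1589 -0.2129  0.1253] dr [ 0.0003  0.0002 -0.0001]
```

arm_command(hand=[1, 1, 1, 1, 1, 1, 1, 1, 1], linear=[[-0.03, -0.04, 0.01], [-0.06, -0.08, 0.03], [-0.09, -0.12, 0.05], [-0.12, -0.16, 0.08], [-0.14, -0.19, 0.1], [-0.158, -0.213, 0.12], [-0.158, -0.213, 0.125], [-0.158, -0.213, 0.125], [-0.158, -0.213, 0.125]], dr=[[0, 0, 0], [0, 0, 0], [0, 0, 0], [0, 0, 0], [0, 0, 0], [0, 0, 0], [0, 0, 0], [0, 0, 0], [0, 0, 0]])

```text
time: 2.82
tcp_pos: [0.6824, -0.0711, 0.1211]
tool_rot: [0.005, 1.0, 0.0, 0.0]
force: [0.6, -1.0, -1.0]
grip_width: 0.0851
grip_force: 0.0
```

```bash
python3 -c "
from go import *
plan(-108,-108,.06,ex)
c=cam('wrist','w1.png'); print(c['T'].round(4),c['f'])
p=depthpts(c);r=c['range_z']; s=readout.observe()
m=(r>0)&(r<np.percentile(r[r>0],1)+.02)
# finger points: height below body; lowest z points close to tcp
d=np.linalg.norm(p[...,:2]-s['tcp_pos'][:2],axis=-1); q=p[(r>0)&(d<.075)&(p[...,2]>.06)]; print(len(q), s['tcp_pos'][2]-q[:,2].min() if len(q) else '')"
```

```text
now [-105.1 -106.4] [ 0.6824 -0.0711  0.1211] F [ 0.6 -1.  -1. ] w 0.0851 t 2.825
lin [-0.0015 -0.0029  0.0611] dr [0.001  0.001  0.0017]
[[ 1.070e-02 -9.530e-01 -3.029e-01  6.063e-01]
 [ 9.999e-01  1.040e-02  2.500e-03 -7.060e-02]
 [ 8.000e-04 -3.029e-01  9.530e-01  2.504e-01]
 [ 0.000e+00  0.000e+00  0.000e+00  1.000e+00]] 328.01233782718003
32250 0.000810445651279329
```

View pics/w1.png

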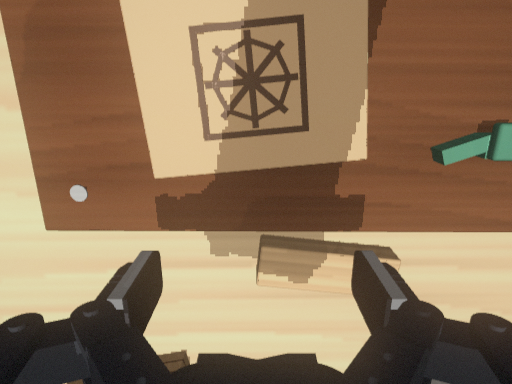

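The wrist view shows the blank's far edge running from (155,178) to (367,158) and the bed's far edge at row 231. The open fingertips end about 1 mm past the TCP.

```bash
python3 -c "
from go import *
c=cam('wrist')
for n,u,v,z in(('corner rear',155,178,.042),('corner front',367,158,.042),('bed edge L',47,231,.03),('bed edge R',505,232,.03),('guide tip',432,152,.044)): print(n,w2j(onz(c,u,v,z)).round(1))
plan(-108,-108,.038,ex)"
```

```text
corner rear [-172.4  -87.8]
corner front [-34.2 -74.2]
bed edge L [-259.2 -131.6]
bed edge R [  77.2 -131.9]
guide tip [  6.1 -69.9]
now [-105.5 -106.5] [ 0.6825 -0.0714  0.1213] F [ 0.6 -0.2  0.9] w 0.0851 t 2.925
lin [-0.0014 -0.0025  0.0833] dr [0.0006 0.0014 0.0014]
```

arm_command(hand=[1, 1, 1, 1, 1, 1, 1, 1], linear=[[-0.0015, -0.0025, 0.02], [-0.0015, -0.0025, 0.04], [-0.0015, -0.0025, 0.055], [-0.0015, -0.0025, 0.065], [-0.0015, -0.0025, 0.073], [-0.0015, -0.0025, 0.079], [-0.0015, -0.0025, 0.083], [-0.0015, -0.0025, 0.083]], dr=[[0, 0, 0.0015], [0, 0, 0.0015], [0, 0, 0.0015], [0, 0, 0.0015], [0, 0, 0.0015], [0, 0, 0.0015], [0, 0, 0.0015], [0, 0, 0.0015]])

```text
time: 3.92
tcp_pos: [0.6837, -0.0752, 0.0372]
tool_rot: [0.007, 1.0, 0.0, -0.0]
force: [0.3, -0.4, -0.6]
grip_width: 0.0853
grip_force: 0.0
```

```bash
python3 -c "
from go import *
plan(-108,-67,.038,ex)"
```

```text
now [-109.3 -107.8] [ 0.6837 -0.0752  0.0372] F [ 0.3 -0.4 -0.6] w 0.0853 t 3.925
lin [ 0.0408  0.0012 -0.0008] dr [ 0.0001 -0.     -0.0018]
```

arm_command(hand=[1, 1, 1, 1, 1, 1, 1, 1, 1, 1, 1, 1], linear=[[0.003, 0, 0], [0.006, 0, 0], [0.009, 0, 0], [0.012, 0, 0], [0.015, 0, 0], [0.018, 0, 0], [0.021, 0, 0], [0.024, 0, 0], [0.027, 0, 0], [0.03, 0, 0], [0.033, 0, 0], [0.036, 0, 0]], dr=[[0, 0, -0.002], [0, 0, -0.002], [0, 0, -0.002], [0, 0, -0.002], [0, 0, -0.002], [0, 0, -0.002], [0, 0, -0.002], [0, 0, -0.002], [0, 0, -0.002], [0, 0, -0.002], [0, 0, -0.002], [0, 0, -0.002]])

```text
time: 5.42
tcp_pos: [0.6477, -0.0746, 0.0373]
tool_rot: [0.006, 1.0, 0.0, 0.0]
force: [0.9, 0.8, 0.1]
grip_width: 0.0854
grip_force: 0.6
```

```bash
python3 -c "
from go import *
from m import *
plan(-108,-67,.038,ex)
c=cam('wrist','w2.png'); H,S,V=masks(c)
print(H[60,60:500:40],S[60,60:500:40],V[60,60:500:40])"
```

```text
now [-109.1  -71.8] [ 0.6477 -0.0746  0.0373] F [0.9 0.8 0.1] w 0.0854 t 5.425
lin [ 0.0048  0.0011 -0.0007] dr [0.0002 0.0003 0.0002]
[12 17 17 17 13 14 14 16 17 17 17] [146  85  85  88  88  99 109 101 101 102  89] [145 241 244 226 169  88  82 176 175 175 237]
```

View pics/w2.png

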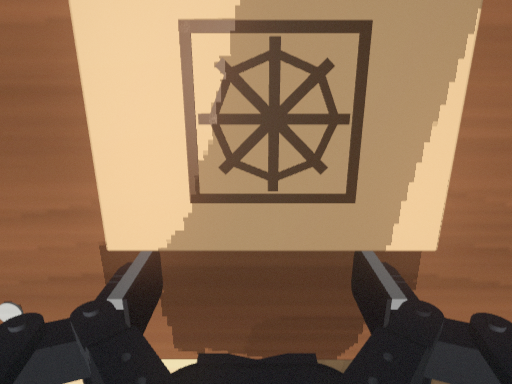

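The blank is now square to the tool. Its far edge is at row 250, from column 107 to 438, against the fingertips.

```bash
python3 -c "
from go import *
from meas import *
c=cam('wrist')
for u in(107,438): print(w2j(onz(c,u,250,.042)).round(1))
c=cam('top'); r=blank(c,x0=235); print(r,w2j(np.array(r[0])/1000))
H,S,V=masks(c)
g=roi((H>60)&(H<90)&(S>80),195,255,155,215)
ys,xs=np.where(g>0);P=np.array([w2j(onz(c,u,v,.052)) for u,v in zip(xs,ys)])
for lo,hi in((50,80),(80,110),(110,140)):
    q=P[(P[:,0]>lo)&(P[:,0]<hi)];print([ (np.percentile(k,[0,100])).round(1) for k in(q[q[:,1]<0,1],q[q[:,1]>0,1])])
"
```

```text
[-172.6  -61. ]
[-32.7 -60.9]
((593.4752197265625, -10.1417818069458), (20.034799575805664, 80.5563735961914), 89.19808197021484) [-45.33603892 -16.7432135 ]
[array([-68.8, -48.7]), array([50.8, 70.6])]
[array([-68.8, -52.1]), array([50.8, 70.6])]
[array([-68.8, -48.7]), array([50.8, 70.5])]
```

arm_command(hand=[1, 1, 1, 1, 1, 1, 1, 1, 1, 1, 1, 1], linear=[[0.002, 0, 0], [0.004, 0, 0], [0.005, 0, 0], [0.005, 0, 0], [0.003, 0, 0], [-0.005, 0, 0], [-0.005, 0, -0.02], [-0.005, 0, -0.05], [0.01, -0.05, -0.07], [0.04, -0.09, -0.07], [0.07, -0.12, -0.07], [0.07, -0.12, -0.07]], dr=[[0, 0, 0], [0, 0, 0], [0, 0, 0], [0, 0, 0], [0, 0, 0], [0, 0, 0], [0, 0, 0], [0, 0, 0], [0, 0, 0], [0, 0, 0], [0, 0, 0], [0, 0, 0]])

```text
time: 7.08
tcp_pos: [0.5737, -0.1982, 0.109]
tool_rot: [0.01, 1.0, -0.001, -0.0]
force: [0.7, 0.5, -0.3]
grip_width: 0.0853
grip_force: 0.0
```

```bash
python3 -c "
from go import *
plan(-205,-1,.11,ey);plan(-205,-1,.11,-ey);print(readout.observe()['joint_pos'])"
```

```text
now [-233.7    0.7] [ 0.5737 -0.1982  0.109 ] F [ 0.7  0.5 -0.3] w 0.0853 t 7.075
lin [-0.0015  0.0287 -0.0011] dr [-1.4000e-03 -1.5000e-03 -1.5778e+00]
now [-233.7    0.7] [ 0.5737 -0.1982  0.109 ] F [ 0.7  0.5 -0.3] w 0.0853 t 7.075
lin [-0.0015  0.0287 -0.0011] dr [-1.5000e-03  1.4000e-03  1.5638e+00]
[ 0.0758756   0.51188887  0.2515672   1.84018504 -0.1667391   0.80954327
  1.96310943]
```

arm_command(hand=[1, 1, 1, 1, 1, 1, 1, 1, 1, 1, 1, 1], linear=[[-0.001, 0.028, 0], [-0.001, 0.028, 0], [-0.001, 0.028, 0], [-0.001, 0.028, 0], [-0.001, 0.028, 0], [-0.001, 0.028, 0], [-0.001, 0.028, 0], [-0.001, 0.028, 0], [-0.001, 0.028, 0], [-0.001, 0.028, 0], [-0.001, 0.028, 0], [-0.001, 0.028, 0]], dr=[[0, 0, 0.16], [0, 0, 0.32], [0, 0, 0.48], [0, 0, 0.64], [0, 0, 0.8], [0, 0, 0.96], [0, 0, 1.12], [0, 0, 1.28], [0, 0, 1.44], [0, 0, 1.562], [0, 0, 1.562], [0, 0, 1.562]])

```text
time: 8.57
tcp_pos: [0.5782, -0.1652, 0.1077]
tool_rot: [0.707, 0.707, 0.0, 0.0]
force: [-0.1, 0.3, -0.2]
grip_width: 0.0851
grip_force: 0.0
```

```bash
python3 -c "
from go import *
plan(-200,-1,.037,-ey)
c=cam('wrist','w3.png')"
```

```text
now [-200.6   -3.4] [ 0.5782 -0.1652  0.1077] F [-0.1  0.3 -0.2] w 0.0851 t 8.575
lin [ 0.0006 -0.0025  0.0707] dr [ 0.0008 -0.0005  0.0118]
```

View pics/w3.png

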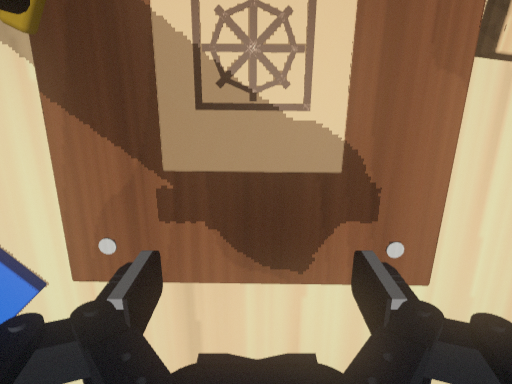

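The wrist view shows the blank's rear corners at (163,171) and (343,172) and the bed's end corners at (73,281) and (430,285). I'll measure both in the same view.

```bash
python3 -c "
from go import *
c=cam('wrist')
for u,v,z in((163,171.5,.042),(343,172,.042),(152,0,.042),(355,0,.042),(73,281,.03),(430,285,.03),(38,70,.03),(472,70,.03)): print(w2j(onz(c,u,v,z)).round(1))
plan(-200,-1,.037,-ey)"
```

```text
[-173.7   53. ]
[-172.8  -57.2]
[-80.7  51.8]
[-79.5 -55. ]
[-259.2  127.7]
[-259.8 -131.5]
[-115.6  125.9]
[-112.7 -131.3]
now [-201.    -3.1] [ 0.5779 -0.1656  0.1075] F [-0.2 -0.1 -0. ] w 0.0853 t 8.675
lin [ 0.001  -0.0021  0.0705] dr [ 0.0005 -0.0005  0.0105]
```

arm_command(hand=[1, 1, 1, 1, 1, 1, 1, 1], linear=[[0, 0.001, 0.02], [0, 0.001, 0.04], [0, 0.001, 0.055], [0, 0.001, 0.065], [0, 0.001, 0.07], [0, 0.001, 0.07], [0.005, 0.001, 0.07], [0.012, 0.001, 0.07]], dr=[[0, 0, 0.01], [0, 0, 0.01], [0, 0, 0.01], [0, 0, 0.01], [0, 0, 0.01], [0, 0, 0.01], [0, 0, 0.01], [0, 0, 0.01]])

```text
time: 9.68
tcp_pos: [0.579, -0.1535, 0.0378]
tool_rot: [0.712, 0.702, 0.0, 0.0]
force: [-0.3, 0.7, -0.2]
grip_width: 0.0852
grip_force: 0.0
```

```bash
python3 -c "
from go import *
plan(-70,-2,.037,-ey)"
```

```text
now [-188.9   -4. ] [ 0.579  -0.1535  0.0378] F [-0.3  0.7 -0.2] w 0.0852 t 9.675
lin [ 0.1189 -0.0022  0.0008] dr [ 0.001  -0.0001 -0.0011]
```

arm_command(hand=[1, 1, 1, 1, 1, 1, 1, 1, 1, 1, 1, 1], linear=[[0.004, -0.002, 0], [0.01, -0.002, 0], [0.018, -0.002, 0], [0.026, -0.002, 0], [0.034, -0.002, 0], [0.042, -0.002, 0], [0.05, -0.002, 0], [0.058, -0.002, 0], [0.066, -0.002, 0], [0.073, -0.002, 0], [0.08, -0.002, 0], [0.08, -0.002, 0]], dr=[[0, 0, 0], [0, 0, 0], [0, 0, 0], [0, 0, 0], [0, 0, 0], [0, 0, 0], [0, 0, 0], [0, 0, 0], [0, 0, 0], [0, 0, 0], [0, 0, 0], [0, 0, 0]])

```text
time: 11.18
tcp_pos: [0.5776, -0.0725, 0.037]
tool_rot: [0.711, 0.703, 0.0, -0.001]
force: [0.5, -0.9, -0.6]
grip_width: 0.0852
grip_force: 0.0
```

```bash
python3 -c "
from go import *
plan(-70,-2,.037,-ey)
c=cam('wrist','w4.png')"
```

```text
now [-107.9   -1.7] [ 0.5776 -0.0725  0.037 ] F [ 0.5 -0.9 -0.6] w 0.0852 t 11.175
lin [0.0379 0.0004 0.    ] dr [-0.0007 -0.0011  0.0003]
```

View pics/w4.png

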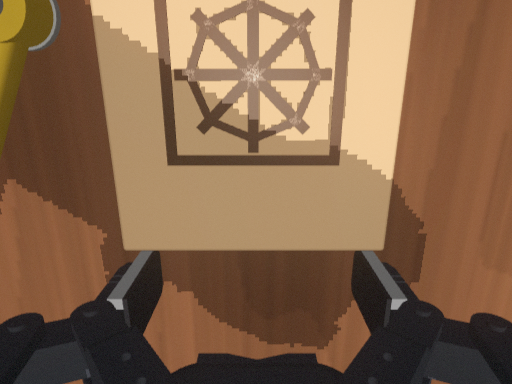

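The blank is square and centred, with its rear corners at (125,249) and (385,249), and its front is just at the mouth. There is no contact force, so I'll go on.

arm_command(hand=[1, 1, 1, 1, 1, 1, 1, 1, 1, 1, 1, 1], linear=[[0.004, 0, 0], [0.008, 0, 0], [0.013, 0, 0], [0.018, 0, 0], [0.023, 0, 0], [0.028, 0, 0], [0.033, 0, 0], [0.038, 0, 0], [0.043, 0, 0], [0.047, 0, 0], [0.05, 0, 0], [0.05, 0, 0]], dr=[[0, 0, 0], [0, 0, 0], [0, 0, 0], [0, 0, 0], [0, 0, 0], [0, 0, 0], [0, 0, 0], [0, 0, 0], [0, 0, 0], [0, 0, 0], [0, 0, 0], [0, 0, 0]])

```text
time: 12.72
tcp_pos: [0.5785, -0.0235, 0.0373]
tool_rot: [0.712, 0.702, 0.0, -0.0]
force: [0.3, 0.2, 0.2]
grip_width: 0.0852
grip_force: 0.0
```

```bash
python3 -c "
from go import *
plan(-10,-2,.037,-ey)
c=cam('wrist','w5.png')"
```

```text
now [-58.9  -1.9] [ 0.5785 -0.0235  0.0373] F [0.3 0.2 0.2] w 0.0852 t 12.725
lin [0.0489 0.0001 0.0003] dr [ 0.     -0.0003 -0.0006]
```

View pics/w5.png

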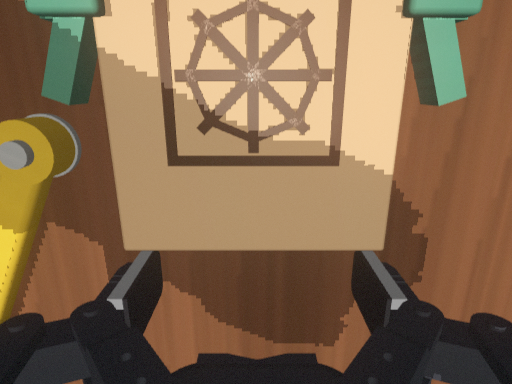

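The blank is inside the slot, centred between the lips (inner edges at columns 103 and 405), and clear of the button. Pushing on.

arm_command(hand=[1, 1, 1, 1, 1, 1, 1, 1, 1, 1, 1], linear=[[0.004, 0, 0], [0.008, 0, 0], [0.013, 0, 0], [0.018, 0, 0], [0.023, 0, 0], [0.028, 0, 0], [0.033, 0, 0], [0.038, 0, 0], [0.042, 0, 0], [0.046, 0, 0], [0.048, 0, 0]], dr=[[0, 0, 0], [0, 0, 0], [0, 0, 0], [0, 0, 0], [0, 0, 0], [0, 0, 0], [0, 0, 0], [0, 0, 0], [0, 0, 0], [0, 0, 0], [0, 0, 0]])

```text
time: 14.15
tcp_pos: [0.579, 0.0245, 0.0372]
tool_rot: [0.712, 0.702, 0.0, -0.0]
force: [0.5, -0.3, 1.1]
grip_width: 0.0854
grip_force: 0.7
```

```bash
python3 -c "
from go import *
plan(-1,-2,.037,-ey)"
```

```text
now [-10.9  -1.9] [0.579  0.0245 0.0372] F [ 0.5 -0.3  1.1] w 0.0854 t 14.15
lin [0.0099 0.0001 0.0002] dr [-0.0001 -0.0002 -0.0007]
```

Expected contact with the stop is about 10 mm further on; I'll approach it in small steps.

arm_command(hand=[1, 1, 1, 1, 1, 1], linear=[[0.002, 0, 0], [0.004, 0, 0], [0.006, 0, 0], [0.008, 0, 0], [0.009, 0, 0], [0.009, 0, 0]], dr=[[0, 0, 0], [0, 0, 0], [0, 0, 0], [0, 0, 0], [0, 0, 0], [0, 0, 0]])

```text
time: 14.9
tcp_pos: [0.5791, 0.0335, 0.0372]
tool_rot: [0.712, 0.702, 0.0, -0.0]
force: [0.4, -0.3, 0.3]
grip_width: 0.0855
grip_force: 0.2
```

arm_command(hand=[1, 1, 1], linear=[[0.001, 0, 0], [0.002, 0, 0], [0.002, 0, 0]], dr=[[0, 0, 0], [0, 0, 0], [0, 0, 0]])

```text
time: 15.28
tcp_pos: [0.5791, 0.0346, 0.0373]
tool_rot: [0.712, 0.702, -0.0, 0.0]
force: [-0.7, -2.8, -0.9]
grip_width: 0.0852
grip_force: 1.2
```

arm_command(hand=[1, 1, 1], linear=[[0.001, 0, 0], [0.002, 0, 0], [0.002, 0, 0]], dr=[[0, 0, 0], [0, 0, 0], [0, 0, 0]])

```text
time: 15.65
tcp_pos: [0.5789, 0.0348, 0.0373]
tool_rot: [0.712, 0.702, -0.001, 0.001]
force: [-1.1, -5.9, -0.9]
grip_width: 0.0854
grip_force: 3.2
```

arm_command(hand=[1, 1, 1], linear=[[0.001, 0, 0], [0.002, 0, 0], [0.002, 0, 0]], dr=[[0, 0, 0], [0, 0, 0], [0, 0, 0]])

```text
time: 16.02
tcp_pos: [0.5789, 0.0349, 0.0373]
tool_rot: [0.713, 0.701, -0.002, 0.002]
force: [-1.2, -8.9, 0.6]
grip_width: 0.0851
grip_force: 4.9
```

```bash
python3 -c "
from go import *
plan(-1,-2,.037,-ey)
c=cam('wrist','w6.png')"
```

```text
now [-0.5 -1.6] [0.5789 0.0349 0.0373] F [-1.2 -8.9  0.6] w 0.0851 t 16.025
lin [-0.0005  0.0004  0.0003] dr [ 0.0001  0.0051 -0.0034]
```

View pics/w6.png

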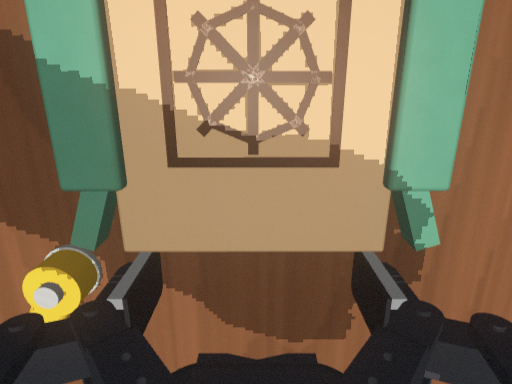

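The blank is home: the force rises while the TCP stays put, the rear edge is level at row 249 and the rails sit symmetrically on both sides. Next I'll back off, rise and go over the knob.

arm_command(hand=[1, 1, 1, 1, 1, 1, 1, 1, 1, 1, 1, 1], linear=[[-0.006, 0, 0], [-0.02, 0, 0], [-0.03, 0, 0], [-0.03, 0, -0.03], [-0.03, 0, -0.07], [-0.035, -0.02, -0.1], [-0.05, -0.05, -0.1], [-0.07, -0.08, -0.1], [-0.085, -0.12, -0.1], [-0.09, -0.124, -0.1], [-0.09, -0.124, -0.1], [-0.09, -0.124, -0.1]], dr=[[0, 0, 0], [0, 0, 0], [0, 0, 0], [0, 0, 0], [0, 0, 0], [0, 0, 0], [0, 0, 0], [0, 0, 0], [0, 0, 0], [0, 0, 0], [0, 0, 0], [0, 0, 0]])

```text
time: 17.58
tcp_pos: [0.4554, -0.0488, 0.1375]
tool_rot: [0.711, 0.703, 0.0, 0.001]
force: [-0.1, 0.1, 0.3]
grip_width: 0.0854
grip_force: 0.0
```

```bash
python3 -c "
from go import *
from meas import *
plan(-81,122,.064,-ey)
c=cam('wrist','w7.png'); p=depthpts(c)
r=blank(cam('top'),x0=195,x1=300); print(r, w2j(np.array(r[0])/1000))"
```

```text
now [-85.7 120.8] [ 0.4554 -0.0488  0.1375] F [-0.1  0.1  0.3] w 0.0854 t 17.575
lin [ 0.0047 -0.0013  0.0735] dr [0.0013 0.0002 0.0001]
((578.2789916992188, 115.02305603027344), (136.768310546875, 107.12777709960938), 89.41600036621094) [7.96290726e+01 1.63470651e-02]
```

View pics/w7.png

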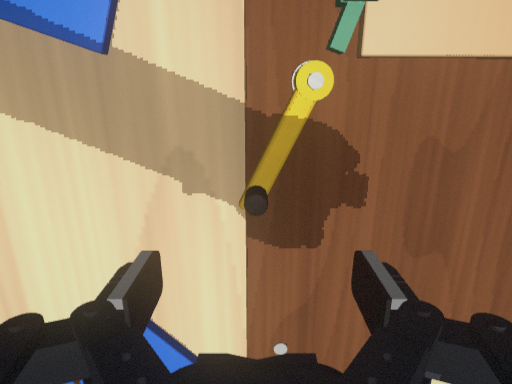

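```bash
python3 -c "
from go import *
c=cam('wrist')
g=cv2.cvtColor(c['img'],cv2.COLOR_RGB2GRAY); m=np.zeros_like(g); m[180:222,235:280]=(g[180:222,235:280]<42)*255
cs=max(cv2.findContours(m,0,1)[0],key=cv2.contourArea); print(cv2.boundingRect(cs)); p=depthpts(c)
q=p[m>0]; q=q[(q[:,2]>.060)]; print(len(q), np.median(q[:,2]), w2j(q.mean(0)), [w2j(q[:,:].min(0)),w2j(q.max(0))])
print('ray',w2j(onz(c,257,202,.068)),'pivot',w2j(onz(c,316,81,.05)), 'bed edge',w2j(onz(c,246,120,.03)),w2j(onz(c,246,250,.03)))
plan(-81,122,.064,-ey)"
```

```text
(254, 186, 14, 16)
49 0.06523629646786624 [-73.69787547 116.84732226] [array([-82.67364014, 124.61640943]), array([ -8.64807373, 113.35635975])]
ray [-79.14948415 119.57542704] pivot [-5.19112909 82.64141087] bed edge [-31.0611542  127.31588436] [-133.46728402  128.28947555]
now [-85.8 121.4] [ 0.4549 -0.0488  0.1372] F [-0.1 -0.4  0.1] w 0.0853 t 17.725
lin [ 0.0048 -0.0006  0.0732] dr [ 0.0003  0.0004 -0.    ]
```

Knob found at (257,202), which is jig (-80,120). The blank still measures home (centre x 79.6). Descending to grip the knob lightly.

arm_command(hand=[1, 1, 1, 1, 1, 0.2, -1, -1, -1, -1, -1], linear=[[0.006, 0.0015, 0.02], [0.006, 0.0015, 0.045], [0.006, 0.0015, 0.065], [0.006, 0.0015, 0.073], [0.006, 0.0015, 0.073], [0.006, 0.0015, 0.073], [0.006, 0.0015, 0.073], [0.006, 0.0015, 0.073], [0.006, 0.0015, 0.073], [0.006, 0.0015, 0.073], [0.006, 0.0015, 0.073]], dr=[[0, 0, 0], [0, 0, 0], [0, 0, 0], [0, 0, 0], [0, 0, 0], [0, 0, 0], [0, 0, 0], [0, 0, 0], [0, 0, 0], [0, 0, 0], [0, 0, 0]], grip_force=20)

```text
time: 19.1
tcp_pos: [0.4558, -0.0432, 0.0645]
tool_rot: [0.712, 0.702, 0.0, -0.0]
force: [-0.8, 0.1, 3.2]
grip_width: 0.0152
grip_force: 20.9
```

```bash
python3 -c "
from go import *
plan(-81,122,.064,-ey)
s=readout.observe();k=w2j(s['tcp_pos']);pv=np.array([-5,83.3]);d=k-pv;t0=np.arctan2(-d[0],-d[1]);print(t0,np.hypot(*d))
for t in np.arange(t0,-.01,-t0/22):
  P=pv+85*np.array([-np.sin(t),-np.cos(t)]);e=P-k;print(round(t,2),(e[0]/1000).round(3),(-e[1]/1000).round(3))"
```

```text
now [-80.1 120.5] [ 0.4558 -0.0432  0.0645] F [-0.8  0.1  3.2] w 0.0152 t 19.1
lin [-0.0009 -0.0015  0.0005] dr [ 0.0003 -0.0003 -0.0009]
2.0312250469139865 83.82669088853574
2.03 -0.001 -0.001
1.94 -0.004 0.007
1.85 -0.007 0.014
1.75 -0.008 0.022
1.66 -0.01 0.03
1.57 -0.01 0.037
1.48 -0.01 0.045
1.38 -0.008 0.053
1.29 -0.007 0.061
1.2 -0.004 0.068
1.11 -0.001 0.075
1.02 0.003 0.082
0.92 0.007 0.089
0.83 0.012 0.095
0.74 0.018 0.1
0.65 0.024 0.105
0.55 0.03 0.11
0.46 0.037 0.113
0.37 0.044 0.117
0.28 0.052 0.119
0.18 0.059 0.121
0.09 0.067 0.122
-0.0 0.075 0.122
```

Gripped at width 15 mm, about the knob's 16 mm. I'll follow the arc in two halves.

arm_command(hand=[-1, -1, -1, -1, -1, -1, -1, -1, -1, -1, -1, -1], linear=[[-0.003, 0.007, 0], [-0.006, 0.014, 0], [-0.007, 0.022, 0], [-0.009, 0.03, 0], [-0.009, 0.037, 0], [-0.009, 0.045, 0], [-0.008, 0.053, 0], [-0.006, 0.061, 0], [-0.004, 0.068, 0], [-0.001, 0.075, 0], [0.003, 0.082, 0], [0.003, 0.082, 0]], dr=[[0, 0, 0], [0, 0, 0], [0, 0, 0], [0, 0, 0], [0, 0, 0], [0, 0, 0], [0, 0, 0], [0, 0, 0], [0, 0, 0], [0, 0, 0], [0, 0, 0], [0, 0, 0]])

```text
time: 20.6
tcp_pos: [0.5391, -0.0402, 0.0644]
tool_rot: [0.711, 0.703, 0.001, 0.0]
force: [0.8, -0.5, 3.3]
grip_width: 0.0151
grip_force: 20.9
```

```bash
python3 -c "
from go import *
plan(-5,-1.5,.064,-ey)"
```

```text
now [-76.   37.2] [ 0.5391 -0.0402  0.0644] F [ 0.8 -0.5  3.3] w 0.0151 t 20.6
lin [0.071  0.0387 0.0005] dr [ 0.002  -0.0007  0.0001]
```

arm_command(hand=[-1, -1, -1, -1, -1, -1, -1, -1, -1, -1, -1, -1], linear=[[0.004, 0.007, 0], [0.009, 0.013, 0], [0.015, 0.018, 0], [0.021, 0.023, 0], [0.027, 0.028, 0], [0.034, 0.031, 0], [0.041, 0.035, 0], [0.049, 0.037, 0], [0.056, 0.039, 0], [0.063, 0.04, 0], [0.068, 0.04, 0], [0.07, 0.04, 0]], dr=[[0, 0, 0], [0, 0, 0], [0, 0, 0], [0, 0, 0], [0, 0, 0], [0, 0, 0], [0, 0, 0], [0, 0, 0], [0, 0, 0], [0, 0, 0], [0, 0, 0], [0, 0, 0]])

```text
time: 22.1
tcp_pos: [0.5781, 0.0287, 0.064]
tool_rot: [0.712, 0.703, -0.0, -0.001]
force: [-2.6, -1.7, 2.9]
grip_width: 0.0148
grip_force: 21.3
```

arm_command(hand=[-1, -1, -1, -1], linear=[[0.002, 0, 0], [0.004, 0, 0], [0.005, 0, 0], [0.005, 0, 0]], dr=[[0, 0, 0], [0, 0, 0], [0, 0, 0], [0, 0, 0]])

```text
time: 22.6
tcp_pos: [0.5782, 0.032, 0.064]
tool_rot: [0.712, 0.702, -0.001, 0.0]
force: [-2.7, -4.2, 2.9]
grip_width: 0.015
grip_force: 21.2
```

arm_command(hand=[-1, -1, -1, -1], linear=[[0.002, 0, 0], [0.004, 0, 0], [0.004, 0, 0], [0.004, 0, 0]], dr=[[0, 0, 0], [0, 0, 0], [0, 0, 0], [0, 0, 0]])

```text
time: 23.1
tcp_pos: [0.5782, 0.0326, 0.0641]
tool_rot: [0.713, 0.701, -0.002, 0.002]
force: [-2.5, -10.3, 0.7]
grip_width: 0.0151
grip_force: 21.1
```

arm_command(hand=[-1, -1, -1], linear=[[0.003, 0, 0], [0.004, 0, 0], [0.004, 0, 0]], dr=[[0, 0, 0], [0, 0, 0], [0, 0, 0]])

```text
time: 23.48
tcp_pos: [0.5782, 0.0329, 0.0641]
tool_rot: [0.714, 0.7, -0.003, 0.004]
force: [-2.5, -15.7, -0.2]
grip_width: 0.015
grip_force: 21.0
```

It is firmly on its limit. I'll ease the load, open and rise straight up.

arm_command(hand=[-1, -1, 0.1, 0.3, 0.5, 0.5, 0.5, 0.5, 0.5, 0.5, 0.5, 0.5], linear=[[-0.004, 0, 0], [-0.007, 0, 0], [-0.007, 0, 0], [-0.007, 0, 0], [-0.007, 0, 0], [-0.007, 0, 0], [-0.007, 0, -0.02], [-0.007, 0, -0.05], [-0.007, 0, -0.1], [-0.04, 0, -0.15], [-0.08, 0, -0.15], [-0.12, 0, -0.15]], dr=[[0, 0, 0], [0, 0, 0], [0, 0, 0], [0, 0, 0], [0, 0, 0], [0, 0, 0], [0, 0, 0], [0, 0, 0], [0, 0, 0], [0, 0, 0], [0, 0, 0], [0, 0, 0]])

```text
time: 24.98
tcp_pos: [0.5776, -0.08, 0.2167]
tool_rot: [0.712, 0.702, 0.001, 0.001]
force: [0.3, 0.2, -0.1]
grip_width: 0.0641
grip_force: 0.0
```

```bash
python3 -c "
from go import *
c=cam('wrist','w8.png'); t=cam('top'); plan(-100,0,.2,-ey)
a=cv2.resize(t['img'][135:240,170:340,::-1],(620,384),interpolation=2)
a=cv2.resize(np.hstack([c['img'][:,:,::-1],a]),(800,272)); cv2.imwrite('pics/fin.png',a)"
```

```text
now [-120.4   -0.7] [ 0.5765 -0.085   0.2166] F [-0.2 -0.1 -0.2] w 0.0639 t 25.075
lin [ 0.0204 -0.0009  0.0166] dr [ 0.003   0.0024 -0.0097]
```

View pics/fin.png

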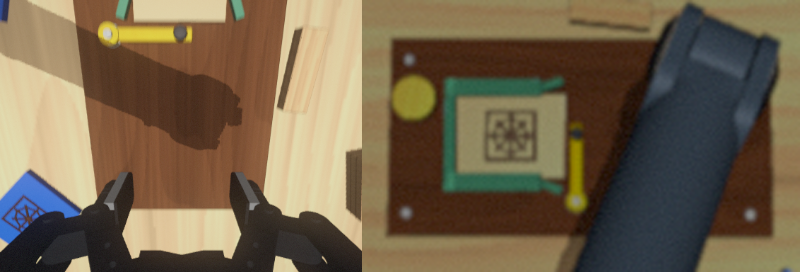

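The final picture shows the blank home against the stop at (510,135) and the button straight across behind it at (576,168). The tin and offcut have not moved and the gripper is clear, so I'm handing it in.

```bash
python3 -c "
from workcell import ticket
print(ticket.sign_off())"
```

```text
the job is handed in; nothing more can be done
None
```

The blank is fully home against the end stop, the yellow turn-button is shut against its limit behind it, nothing else was touched as far as I can tell, and the job was handed in at about 25 s.

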